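# Dock the controller in its tapered charging cradle

## Robot

A 6-joint arm with a two-finger parallel gripper is mounted at the origin on the work surface. World frame = base frame: x ahead of the robot, y to its left, z up, the work surface at z = 0. Lengths are in m, angles in rad, forces in N, time in s.
With the tool pointing down it reaches from about 0.35 to 0.775 m from the base axis. Payload 7.3 kg.
Tool frame: the origin (TCP) lies on the centre line of the jaws, within the pads' length; the fingertips stand 17 mm ahead of it and the grasp point (between the pads) lies 2 mm behind it (robot.tcp_to_tips is the distance from the TCP to the fingertips, in m); z points along the fingers, y is the line along which they close (so a half turn about z gives the same grasp; the last joint's range is limited). The gripper opens to 92 mm and grips with 3 to 60 N. Pads are 19 mm wide; open, the fingers measure 130 mm over their backs; the gripper's body (75 mm by 190 mm) begins 47 mm behind the grasp point.
Start: joints at [-1.348, 0.342, 1.524, -0, 1.275, -0.146], TCP at [0.189, -0.49, 0.244] pointing down, gripper open.
Joint ranges: [-2.53, 2.53], [-0.77, 2.02], [0.04, 2.7], [-1, 4.14], [0.28, 2.66], [-3.11, 3.11]. Speed limits (rad/s): [2.57, 2.57, 3.14, 3.14, 3.14, 3.14].

## Interface

Orientations are given as [roll, pitch, yaw] about the fixed x, y, z axes, in that order (R = Rz(yaw) Ry(pitch) Rx(roll)).
In Python, from cell import robot gives the robot as it stands. The module is installed in compiled form; this text tells all that it offers.
- The arm moves only by the tool carry_out, never from a script. Its argument "commands" is a list of rows, each a list of 3 entries, a list of its own where there are three numbers: the shift along the tool's x, y, z in m, then the turn about the tool's z in rad, then the opening, from 0 (shut) to 1 (fully open). In form: [[[dx, dy, dz], yaw, claw], ...]. A call has 1 to 20 rows; each row shifts and turns the commanded pose from where the row before left it, along the tool's axes as they then stand; what a row does not reach is not made up. A row lasts 1/8 s, in which the tool goes at most 62.5 mm and 10.7 degrees, less where a joint would pass 70% of its speed; a pose out of reach is approached as far as the arm can. A call is refused whole if a number of a shift passes 0.0625 or a number of a turn 0.188, either way. A call with a gripper value outside its range is refused whole. The fingers move at their own pace and stop on an object; "newtons" is the grip in N (left out, the last holds). Time passes only in rows, so rows that do not move let the fingers close. It gives the time, the measured TCP pose, the force, the opening and the grip force at its end, in the units of the state.
- robot.observe(): the state, without advancing time (a new reading comes with each control period).
- robot.read_camera(name): name is "side" or "top"; returns a dict with "pixels" (480x640x3 uint8, red, green, blue), "fx", "fy", "cx", "cy" (pixels), "view" (4x4, takes a point from world to camera coordinates). Camera axes: x right, y up, looking along -z (the intrinsics and any distortion apply to the point x, -y, -z); pixel columns grow to the right and rows downward; lengths in m; the calibration is good to about 2 mm. A picture is of the moment at which its call begins. There is no depth.
- robot.hand_in(): hands the job in; it is judged then, once.
Trained networks look in a picture, given as the dict that the camera call returned (one of the last four; its "shot" number tells which), for a name from the list of things; names that differ only in an ending like _2 or _b are one class to them, and where a whole thing is asked for, a point or a joint stands for the part that bears it (a point fixed in the world has none). Each returns a list of dicts, best first, with "p" (0 to 1); they miss things now and then, are a little off and sometimes report something else, mostly with a low value. They report only what shows in the picture. A call takes as long as a camera call.
- robot.find_in(picture, name): "at" ([column, row] in pixels, amid what is visible of it).
- robot.tip_of(picture, name): "at" ([column, row] in pixels: a listed point, or the origin of a listed thing).
The state is a dict: "time": time; "qpos": joint angles; "qvel": joint speeds; "joint_efforts": joint torques, N m; "tool_pos": TCP position; "tool_rot": TCP orientation; "contact_force": force on the tool from outside, world axes, zero at the start; "torque": the same for the moment, N m; "opening": finger opening in m; "grip_force": force on a finger pad.
Only numpy, scipy, OpenCV 4.12 (cv2) and the standard library are available. Lean on these libraries where they do the work, as an engineer would, in place of code of your own. Each camera call takes 0.05 s, during which the arm holds its last target. There are 200 camera calls.

## Task

Two charging docks stand on the shelf; one already holds a red controller. Pick up the other red controller, which lies loose on the shelf, slide its tapered grip straight down into the sloping empty cradle with the buttons facing up, and keep pushing gently - the cradle gives way on its slide first - until it reaches its stop and the controller clicks fully home, its shoulder on the rim; then let go. Do not force it, and leave the other things where they are.

Things in the scene. Friction and masses are not known exactly. Their poses are not given: they have to be found in the camera images.
- ctrl_head (a point): Head centre of the loose red plastic controller (140 mm long, 0.2 to 0.33 kg). x: from tapered tip to head; z: out of the button face; y: across. The head is a block 60 (x) by 50 (y) by 48 mm (z) with flat sides to grasp across y; stick and buttons rise up to 7 mm above it. Its flat shoulder is at x = -30 mm. Starts lying level, buttons up, 24 mm above the shelf, tip roughly away from the robot.
- ctrl_tip (a point): Centre of the tip of that controller's round tapered grip, 110 mm from the head centre along -x, axes as the head's. The grip is 80 mm long, radius 22 mm at the shoulder down to 11 mm at this tip, with a 4 mm deep groove round it 12 to 26 mm from the shoulder.
- cradle: The empty white cradle on a fixed dock (base 150 x 84 x 14 mm). Origin: centre of its mouth, in the rim plane, about 103 to 126 mm above the shelf. z: axis of the well, pointing OUT of the mouth, towards the robot and 40 degrees above level; y level; -x is its upper side. Rim radius 30 mm; the well is 22.8 mm in radius at the mouth, narrows like the grip (0.8 mm play when home), 84 mm deep.
- cradle_balls (a point): Point on the well axis 21 mm inside the mouth, between two sprung balls at +y and -y. They rub on the grip over its last 30 mm with growing resistance (up to about 10 N along the axis), then drop into its groove just before home and hold it; weight alone does not seat it. The cradle rides on a stiff slide along its axis: pushed with 3 N or more it first gives way inwards (see cradle_home).
- cradle_home (a point): Where the head centre of the docked controller ends up: on the well axis, 30 mm out of the mouth (shoulder on the rim, controller x along the cradle's z); axes as the cradle's. It moves with the cradle: pushing first slides the cradle inwards along its axis, by 10 to 45 mm until a hard stop that differs each time and must be felt; only against that stop does the click come. It stays where it was pushed. Pushing with over 35 N is too hard.
- cradle_b: The cradle of the other dock, same shape and axes, occupied by a second red controller (not to be moved; its head stands out 60 mm from the mouth).
- cup: Salt-glazed ceramic cup, 80 mm wide, 90 mm high, origin under its centre. Leave alone.
- tin: Black plastic tin with twist cap, 66 mm wide, 60 mm high, origin under its centre. Leave alone.
- cart_a: Grey game cartridge lying flat, 75 by 110 by 18 mm, origin under its centre. Leave alone.
- cart_b: Blue game cartridge lying flat, 75 by 110 by 18 mm, origin under its centre. Leave alone.

How it is judged:
On the way, in this order (a step that is already met when the one before it is completed fails the run):
1. the controller is lifted off the shelf (height (world z) of ctrl_head above 0.06 m), for 0.1 s.
2. its tapered grip is part-way into the empty cradle, roughly in line with it (head centre 36 to 95 mm from the mouth along the axis, tip inside) (z of ctrl_head in the frame of cradle between 0.036 and 0.095 m and angle between the x axis of ctrl_head and the z axis of cradle, either way round below 0.25 rad and x of ctrl_head in the frame of cradle between -0.02 and 0.02 m and y of ctrl_head in the frame of cradle between -0.02 and 0.02 m), for 0.1 s.
At the end, for the whole second after the job is handed in: The controller sits in the empty cradle: head centre 27 to 33 mm out of the mouth along the well axis and within 4 mm of that axis both ways, in line with it to 0.07 rad, button face up (its normal within 1.2 rad of vertical), at rest and released (z of ctrl_head in the frame of cradle between 0.027 and 0.033 m and x of ctrl_head in the frame of cradle between -0.004 and 0.004 m and y of ctrl_head in the frame of cradle between -0.004 and 0.004 m and angle between the x axis of ctrl_head and the z axis of cradle, either way round below 0.07 rad and angle between ctrl_head's own z axis and vertical below 1.2 rad and linear speed of ctrl below 0.02 m/s and contact force between ctrl and the fingers below 0.3 N); the robot touches nothing.
It fails at once if the controller's shoulder is pushed onto the rim with more than 35 N (contact force between ctrl_c0 and cradle above 35 N).
It fails at once if the controller and the cradle press on each other with more than 70 N in all (pushing and wedging together) (contact force between ctrl and cradle above 70 N).
It fails at once if the cup, the tin or a cartridge is shifted by more than 25 mm (distance of any of cup, tin, cart_a, cart_b from where it was at the start of the episode above 0.025 m).
It fails at once if the controller is pushed hard against the docked one (over 10 N) (contact force between ctrl and cradle_b above 10 N).
It also fails if it takes over 43 s, if anything falls off the work surface, if the arm or the gripper's body presses on something with over 40 N, if the wrist force passes 120 N, or if a joint passes its speed limit or range.

## Working session

There is one attempt and no reset: what is moved stays moved. The work goes in short steps, Python scripts to look and compute and a tool call to move; the robot and the scene stay as the last step left them, time stands still between calls to the robot, and variables do not carry over. Pictures are saved under pics/ and viewed, at most 10 in all, crops included, and the job is handed in when it is done.

Besides the shell and the picture viewer there is one more tool, called after "Call:" by a JSON object that holds its "api" and its "payload". carry_out: Moves the arm, as the interface text tells. Its arguments: {"type":"object","properties":{"commands":{"type":"array"},"newtons":{"type":"number"}},"required":["commands"]}

```bash
mkdir -p pics; cat > h.py <<'E'
import numpy as np, cv2
from scipy.optimize import least_squares
from scipy.spatial.transform import Rotation as R
from cell import robot
def proj(p,P):
    c=p["view"]@np.append(P,1); return np.array([p["cx"]+p["fx"]*c[0]/-c[2], p["cy"]-p["fy"]*c[1]/-c[2]])
def ray(p,px):
    V=np.array(p["view"]); o=-V[:3,:3].T@V[:3,3]
    d=V[:3,:3].T@np.array([(px[0]-p["cx"])/p["fx"],-(px[1]-p["cy"])/p["fy"],-1]); return o,d/np.linalg.norm(d)
def plane(p,px,z):
    o,d=ray(p,px); return o+d*(z-o[2])/d[2]
def tri(a,pa,b,pb):
    A=np.zeros((3,3));y=np.zeros(3);rs=[ray(a,pa),ray(b,pb)]
    for o,d in rs:
        M=np.eye(3)-np.outer(d,d);A+=M;y+=M@o
    X=np.linalg.solve(A,y); return X,[float(np.linalg.norm((np.eye(3)-np.outer(d,d))@(X-o))) for o,d in rs]
E
python3 - <<'E'
from h import *
np.set_printoptions(precision=4,suppress=True)
P={n:robot.read_camera(n) for n in("top","side")}
for n,p in P.items():
    cv2.imwrite(f"pics/{n}0.png",p["pixels"][:,:,::-1]); print(n,[k for k in p],p["fx"],np.array(p["view"]).tolist())
    for t in["ctrl_head","ctrl_tip","cradle","cradle_balls","cradle_home","cup","tin","cart_a"]:
        print(t,[(np.round(d["at"],1).tolist(),round(d["p"],2)) for d in robot.tip_of(p,t)])
print(robot.observe())
E
```

```text
top ['pixels', 'fx', 'fy', 'cx', 'cy', 'view', 'shot'] 514.8224902315109 [[-0.01695819473555895, -0.9997359036237154, 0.015509437029882403, -0.010241093899155139], [0.998676612110788, -0.01618289595728825, 0.04881739752746135, -0.540694317160247], [-0.04855351742386398, 0.01631676696250241, 0.9986872979374785, -1.2736768294146792], [0.0, 0.0, 0.0, 1.0]]
ctrl_head [([306.1, 243.3], 0.6)]
ctrl_tip []
cradle [([208.4, 247.9], 0.83), ([414.8, 241.2], 0.68)]
cradle_balls [([212.8, 242.6], 0.89), ([439.5, 293.4], 0.52)]
cradle_home [([214.9, 253.7], 0.62)]
cup [([486.0, 247.7], 0.89), ([214.5, 257.0], 0.67)]
tin [([150.7, 259.3], 0.66)]
cart_a [([441.5, 293.1], 0.94), ([191.6, 306.2], 0.85)]
side ['pixels', 'fx', 'fy', 'cx', 'cy', 'view', 'shot'] 601.3255956400526 [[-0.7986838194474029, -0.6016536600400662, 0.010818036480834039, 0.4221736338356185], [0.3315274646118185, -0.4249510471790023, 0.8423218789213117, -0.25268006441674484], [-0.5021889054538817, 0.6763353316675553, 0.5388662379266032, -1.1861075969945367], [0.0, 0.0, 0.0, 1.0]]
ctrl_head []
ctrl_tip [([269.8, 243.6], 0.76)]
cradle [([247.3, 269.3], 0.61), ([360.7, 185.9], 0.6)]
cradle_balls [([240.6, 271.2], 0.77)]
cradle_home [([256.8, 267.2], 0.84)]
cup [([404.6, 191.0], 0.75), ([362.5, 190.4], 0.56)]
tin [([185.6, 365.5], 0.73)]
cart_a [([279.0, 361.0], 0.95), ([426.4, 225.3], 0.57)]
{'time': 0.9, 'qpos': array([-1.348 ,  0.342 ,  1.5241, -0.    ,  1.2754, -0.146 ]), 'qvel': array([ 0.0025,  0.0009, -0.0008,  0.0001,  0.0006, -0.0018]), 'joint_efforts': array([  0.0007, -43.1115, -24.4469,   0.072 ,   0.0482,   0.    ]), 'tool_pos': array([ 0.1893, -0.4897,  0.2437]), 'tool_rot': array([3.1415, 0.    , 0.3688]), 'contact_force': array([-0.6648,  0.3495, -0.9062]), 'torque': array([ 0.0001, -0.0196, -0.0391]), 'grip_force': 0.0, 'opening': 0.09201285775011925}
```

View pics/top0.png

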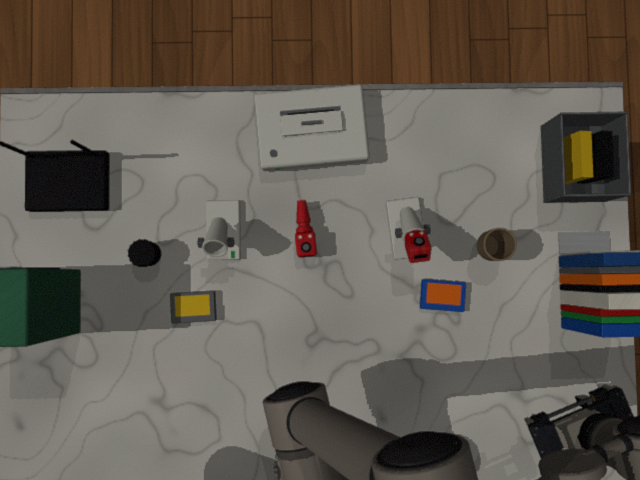

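View pics/side0.png

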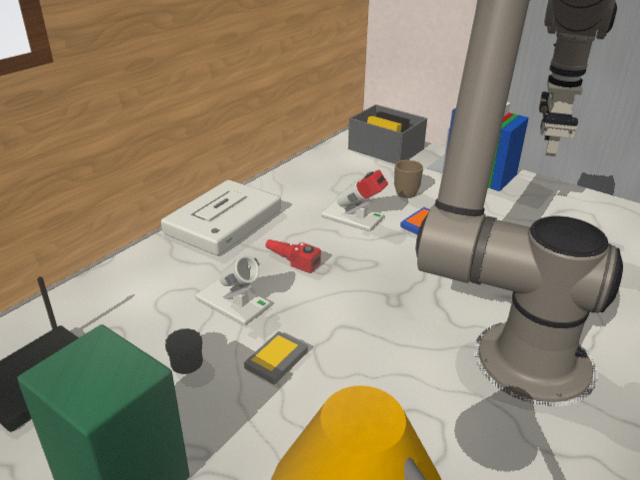

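The empty cradle is on the left (top about (213,243), side about (246,269)). The loose controller has its head at top (305,245) and its tip at (302,202). The docked controller is on the right at (417,245). Next I'll fit both poses.

```bash
cat >> h.py <<'E'
from scipy.optimize import minimize
def ctrl_pts(head,Rm):
    a=np.linspace(0,2*np.pi,24)
    box=[[sx*30,sy*25,sz*24] for sx in(-1,1) for sy in(-1,1) for sz in(-1,1)]
    cone=[[-30,22*np.cos(t),22*np.sin(t)] for t in a]+[[-110,11*np.cos(t),11*np.sin(t)] for t in a]
    return [head+np.array(q)/1000@Rm.T for q in(box,cone)]
def red(p):
    h=cv2.cvtColor(p["pixels"],cv2.COLOR_RGB2HSV); m=((h[...,0]<8)|(h[...,0]>172))&(h[...,1]>140)&(h[...,2]>40)
    return m.astype(np.uint8)
def sil(p,hulls,S=4):
    im=np.zeros((480*S,640*S),np.uint8)
    for H in hulls:
        q=np.array([proj(p,x) for x in H]); cv2.fillConvexPoly(im,cv2.convexHull(np.int32(np.round((q+.5)*S))),255)
    return cv2.resize(im,(640,480),interpolation=cv2.INTER_AREA)/255.
def comp(m,px):
    n,l,s,c=cv2.connectedComponentsWithStats(cv2.morphologyEx(m,cv2.MORPH_CLOSE,np.ones((7,7))))
    k=min((i for i in range(1,n) if s[i,4]>60),key=lambda i:np.hypot(*(c[i]-px))); return (l==k).astype(float)
E
python3 - <<'E'
from h import *
np.set_printoptions(precision=4,suppress=True)
T=robot.read_camera("top");S=robot.read_camera("side")
m=[comp(red(T),(305,230)),comp(red(S),(295,255))]
print(m[0].sum(),m[1].sum())
h0=plane(T,(306,243),.024); t0=plane(T,(302,202),.024); y0=np.arctan2(*(h0-t0)[[1,0]])
print(h0,t0,np.linalg.norm(h0-t0),y0, plane(S,(269.8,243.6),.024))
def f(v,cams):
    return sum(np.abs(sil(p,ctrl_pts(np.array([v[0],v[1],.024]),R.from_euler('z',v[2]).as_matrix()))-mm).sum() for p,mm in cams)
for cams in([(T,m[0])],[(S,m[1])],[(T,m[0]),(S,m[1])]):
    r=minimize(f,[h0[0],h0[1],y0],args=(cams,),method="Nelder-Mead",options=dict(initial_simplex=[[h0[0]+a,h0[1]+b,y0+c] for a,b,c in((0,0,0),(.01,0,0),(0,.01,0),(0,0,.1))],maxiter=120))
    print("ctrl",r.x,r.fun)
# cradle
t={k:np.array(v) for k,v in dict(cradle=(208.4,247.9),cradle_balls=(212.8,242.6),cradle_home=(214.9,253.7)).items()}
s={k:np.array(v) for k,v in dict(cradle=(247.3,269.3),cradle_balls=(240.6,271.2),cradle_home=(256.8,267.2)).items()}
for k in t: print(k,*tri(T,t[k],S,s[k]))
off=dict(cradle=0,cradle_balls=-.021,cradle_home=.03)
def g(v):
    ax=np.array([np.cos(v[3])*np.cos(.6981),np.sin(v[3])*np.cos(.6981),np.sin(.6981)])
    return np.concatenate([proj(p,v[:3]+ax*off[k])-d[k] for k in off for p,d in((T,t),(S,s))])
r=least_squares(g,[.5,.2,.11,3.1],loss="soft_l1");print("cradle",r.x,g(r.x))
c=[T["pixels"][190:290,170:270],S["pixels"][230:330,190:290]]
cv2.imwrite("pics/crop.png",np.hstack([cv2.resize(x,(400,400),interpolation=cv2.INTER_CUBIC) for x in c])[:,:,::-1])
E
```

```text
801.0 784.0
[0.5549 0.0261 0.024 ] [0.6572 0.0344 0.024 ] 0.1026905714316617 -3.059784049903997 [0.6545 0.037  0.024 ]
ctrl [ 0.553   0.027  -3.0413] 150.3607843137255
ctrl [ 0.5578  0.0291 -3.0862] 384.3411764705882
ctrl [ 0.5535  0.0279 -3.0494] 544.3294117647059
cradle [0.5375 0.2441 0.1194] [0.005039933625769439, 0.005039933625769498]
cradle_balls [0.5543 0.2403 0.1039] [0.00011144843313646561, 0.00011144843313653113]
cradle_home [0.5242 0.2292 0.1219] [0.004602818342565903, 0.004602818342565865]
cradle [0.54   0.2365 0.1131 3.3915] [ 5.3366  0.7152 -0.6148 -0.029   0.3314 -0.3663 -0.4066  1.4899 -0.2733
  4.3014 -0.6114 -2.9339]
```

View pics/crop.png

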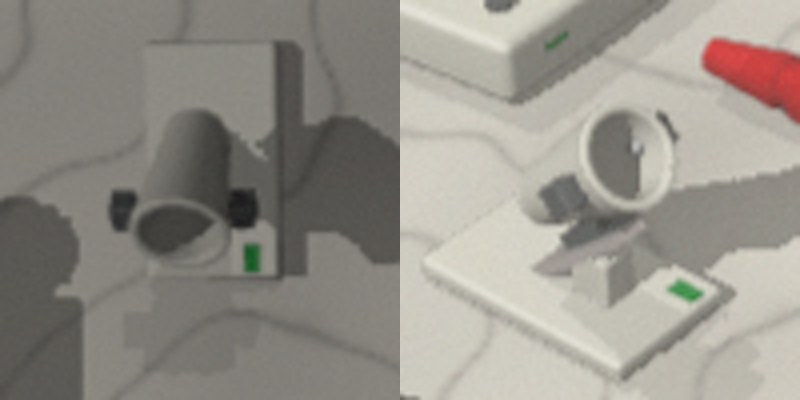

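```bash
python3 - <<'E'
from h import *
np.set_printoptions(precision=4,suppress=True)
T=robot.read_camera("top");S=robot.read_camera("side")
a=np.linspace(0,2*np.pi,90)
def fr(v):
    y=v[3];z=np.array([np.cos(y)*np.cos(.6981),np.sin(y)*np.cos(.6981),np.sin(.6981)])
    Y=np.array([-np.sin(y),np.cos(y),0]);return np.cross(Y,z),Y,z
def rim(v):
    X,Y,_=fr(v);return [v[:3]+.03*(np.cos(t)*X+np.sin(t)*Y) for t in a]
def bb(p,v):
    q=np.array([proj(p,x) for x in rim(v)]);return np.r_[q.min(0),q.max(0)]
ot=lambda u,w:(170+u/4-.5,190+w/4-.5); os=lambda u,w:(190+(u-400)/4-.5+0,230+w/4-.5)
bt=np.r_[ot(133,199),ot(230,265)];bs=np.r_[os(580,105),os(673,212)];lug=np.array(ot(182.5,209))
def g(v):
    X,Y,z=fr(v);b=v[:3]-.021*z
    l=proj(T,b+.03*Y)-proj(T,b-.03*Y)
    return np.r_[bb(T,v)-bt,bb(S,v)-bs,proj(T,b)-lug,30*(np.arctan2(-l[1],-l[0])-np.arctan2(-3,119))]
r=least_squares(g,[.54,.236,.113,3.14]);v=r.x;print(v,g(v))
def ov(p,polys,x,y,w):
    im=cv2.resize(p["pixels"][y:y+w,x:x+w],(400,400),interpolation=cv2.INTER_CUBIC)[:,:,::-1].copy();k=400/w
    for H,c in polys:
        q=np.array([proj(p,P) for P in H]);q=(q+.5-[x,y])*k
        cv2.polylines(im,[cv2.convexHull(np.int32(q))],True,c,1)
    return im
hs=ctrl_pts(np.array([.5535,.0279,.024]),R.from_euler('z',-3.0494).as_matrix())
P=[(hs[0],(255,255,0)),(hs[1],(0,255,0)),(rim(v),(255,0,0))]
cv2.imwrite("pics/ov.png",np.hstack([ov(T,P,205,180,120),ov(S,P,220,210,110)]))
E
```

```text
[0.5501 0.2336 0.1078 6.3457] [-0.4688 -2.5918  1.4331 -3.4746 -1.7717  3.9632 -2.287  -4.3945  1.876
  9.7539 -1.5968]
```

View pics/ov.png

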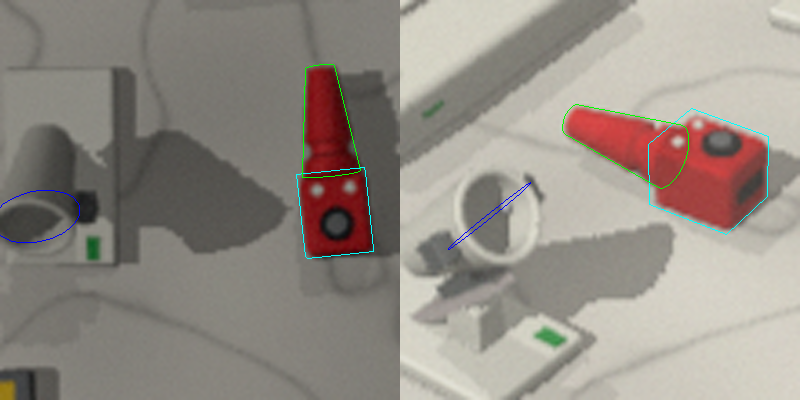

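```bash
cat > c.py <<'E'
from h import *
a=np.linspace(0,2*np.pi,90)
def fr(v):
    y=v[3];z=np.array([np.cos(y)*np.cos(.6981),np.sin(y)*np.cos(.6981),np.sin(.6981)])
    Y=np.array([-np.sin(y),np.cos(y),0]);return np.cross(Y,z),Y,z
def rim(v,r=.03):
    X,Y,_=fr(v);return [v[:3]+r*(np.cos(t)*X+np.sin(t)*Y) for t in a]
def bb(p,v):
    q=np.array([proj(p,x) for x in rim(v)]);return np.r_[q.min(0),q.max(0)]
def ov(p,polys,x,y,w):
    im=cv2.resize(p["pixels"][y:y+w,x:x+w],(400,400),interpolation=cv2.INTER_CUBIC)[:,:,::-1].copy();k=400/w
    for H,c in polys:
        q=np.array([proj(p,P) for P in H]);q=(q+.5-[x,y])*k
        cv2.polylines(im,[cv2.convexHull(np.int32(q))],True,c,1)
    return im
E
python3 - <<'E'
from c import *
np.set_printoptions(precision=4,suppress=True)
T=robot.read_camera("top");S=robot.read_camera("side")
ot=lambda u,w:(170+u/4-.5,190+w/4-.5); os=lambda u,w:(190+(u-400)/4-.5+0,230+w/4-.5)
bt=np.r_[ot(133,199),ot(230,265)];bs=np.r_[os(580,105),os(673,212)];lug=np.array(ot(182.5,209))
def g(v):
    X,Y,z=fr(v);b=v[:3]-.021*z
    l=proj(T,b+.03*Y)-proj(T,b-.03*Y)
    return np.r_[bb(T,v)-bt,bb(S,v)-bs,proj(T,b)-lug,30*(np.arctan2(l[1],l[0])-np.arctan2(-3,119))]
r=least_squares(g,[.54,.236,.113,3.14]);v=r.x;print(v,g(v))
P=[(rim(v),(255,0,0)),(rim(v,.0228),(0,0,255)),([v[:3]-.021*fr(v)[2]+s*.03*fr(v)[1] for s in(-1,1)],(0,255,0))]
cv2.imwrite("pics/ov2.png",np.hstack([ov(T,P,180,210,60),ov(S,P,220,240,60)]))
E
```

```text
[0.542  0.2348 0.1115 3.1613] [-1.4505 -0.5648  0.8143  0.7025 -0.5097 -0.6616  0.9914  0.8376  0.4393
 -0.6163 -0.3089]
```

View pics/ov2.png

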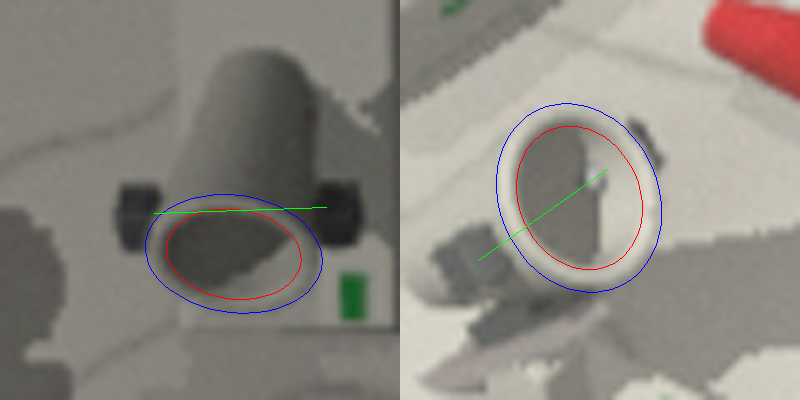

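The cradle mouth comes out at about (0.542, 0.235, 0.1115) with the axis heading about π. The controller head is at (0.5535, 0.028), heading −3.05. The blue and red outlines sit on the rim to within about 2 mm. Approaching the controller now.

Call:
{"api": "carry_out", "payload": {"commands": [[[0,0,0],0.138,1],[[0,0,0],0.138,1],[[0.0273,-0.0321,0],0,1],[[0.0273,-0.0321,0],0,1],[[0.0273,-0.0321,0],0,1],[[0.0273,-0.0321,0],0,1],[[0.0273,-0.0321,0],0,1],[[0.0273,-0.0321,0],0,1],[[0.0273,-0.0321,0],0,1],[[0.0273,-0.0321,0],0,1],[[0.0273,-0.0321,0],0,1],[[0.0273,-0.0321,0],0,1],[[0.0273,-0.0321,0],0,1],[[0.0273,-0.0321,0],0,1],[[0.0273,-0.0321,0],0,1],[[0.0273,-0.0321,0],0,1],[[0.0273,-0.0321,0],0,1],[[0,0,0],0,1]]}}

```text
time: 3.45
tool_pos: [0.5533, 0.0298, 0.2432]
tool_rot: [-3.141, -0.0, 0.096]
contact_force: [0.4, -0.6, -0.2]
opening: 0.0921
grip_force: 0.0
```

Call:
{"api": "carry_out", "payload": {"commands": [[[0,0.002,0.04],0,1],[[0,0,0.04],0,1],[[0,0,0.04],0,1],[[0,0,0.04],0,1],[[0,0,0.03],0,1],[[0,0,0.02],0,1],[[0,0,0.011],0,1],[[0,0,0],0,0.3],[[0,0,0],0,0.3],[[0,0,0],0,0.3],[[0,0,0],0,0.3]], "newtons": 5}}

```text
time: 4.82
tool_pos: [0.5529, 0.0257, 0.0233]
tool_rot: [3.141, -0.001, 0.093]
contact_force: [1.1, 0.1, 0.5]
opening: 0.0564
grip_force: 0.0
```

Call:
{"api": "carry_out", "payload": {"commands": [[[0,0,0],0,0.3],[[0,0,0],0,0.3],[[0,0,0],0,0.3],[[0.0017,0,-0.006],0,0.3],[[0.001,0,-0.0045],0,0.3],[[0.001,0,-0.0045],0,0.3],[[0.0015,0,-0.0045],0,0.3],[[0.0014,0,-0.0045],0,0.3],[[0.0018,0,-0.0042],0,0.3],[[0.0019,0,-0.0043],0,0.3],[[0,0,0],0,0.3],[[0,0,0],0,0.3]]}}

```text
time: 6.32
tool_pos: [0.5627, 0.0266, 0.0551]
tool_rot: [3.142, 0.0, 0.093]
contact_force: [-0.1, 0.3, -3.0]
opening: 0.0503
grip_force: 5.0
```

```bash
python3 - <<'E'
from c import *
S=robot.read_camera("side");T=robot.read_camera("top")
P=[]
cv2.imwrite("pics/l1.png",np.hstack([ov(T,P,250,180,100),ov(S,P,240,190,100)]))
E
```

```text
(no output)
```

View pics/l1.png

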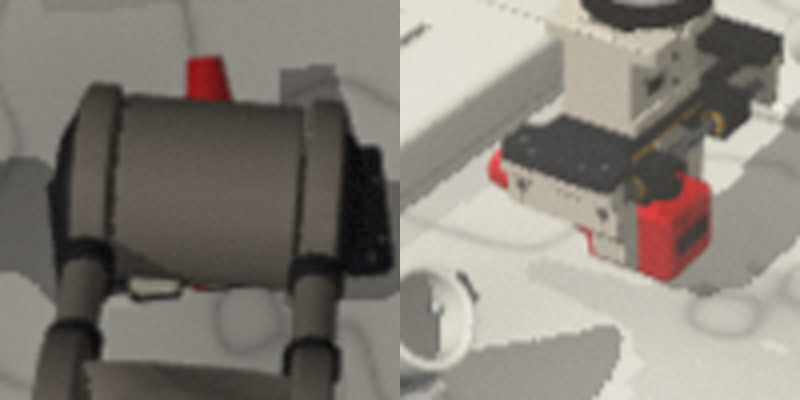

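The controller came up level: the wrist carries its whole ~3 N weight and the grip didn't pivot. I'll set it down and regrasp nearer the rear of the head so the tip droops.

Call:
{"api": "carry_out", "payload": {"commands": [[[-0.003,0,0.008],0,0.3],[[-0.003,0,0.008],0,0.3],[[-0.002,0,0.008],0,0.3],[[-0.002,0,0.007],0,0.3],[[0,0,0],0,0.3],[[0,0,0],0,0.75],[[0,0,0],0,0.75],[[-0.009,0,0],0,0.75],[[-0.009,0,0],0,0.75],[[0,0,0],0,0.3],[[0,0,0],0,0.3],[[0,0,0],0,0.3],[[0,0,0],0,0.3],[[0,0,0],0,0.3]], "newtons": 4}}

```text
time: 8.18
tool_pos: [0.5353, 0.024, 0.0244]
tool_rot: [3.141, -0.001, 0.093]
contact_force: [-0.3, 0.3, 2.7]
opening: 0.0497
grip_force: 4.0
```

Call:
{"api": "carry_out", "payload": {"commands": [[[0.001,0,-0.005],0,0.3],[[0.001,0,-0.005],0,0.3],[[0.001,0,-0.005],0,0.3],[[0.0015,0,-0.005],0,0.3],[[0.0015,0,-0.005],0,0.3],[[0.0017,0,-0.005],0,0.3],[[0,0,0],0,0.3],[[0,0,0],0,0.3]]}}

```text
time: 9.18
tool_pos: [0.5428, 0.0247, 0.0543]
tool_rot: [3.141, -0.001, 0.093]
contact_force: [-0.0, 0.2, -2.2]
opening: 0.05
grip_force: 4.0
```

```bash
python3 - <<'E'
from c import *
S=robot.read_camera("side");T=robot.read_camera("top")
P=[]
cv2.imwrite("pics/l2.png",np.hstack([ov(T,P,250,180,100),ov(S,P,240,190,100)]))
E
```

```text
(no output)
```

View pics/l2.png

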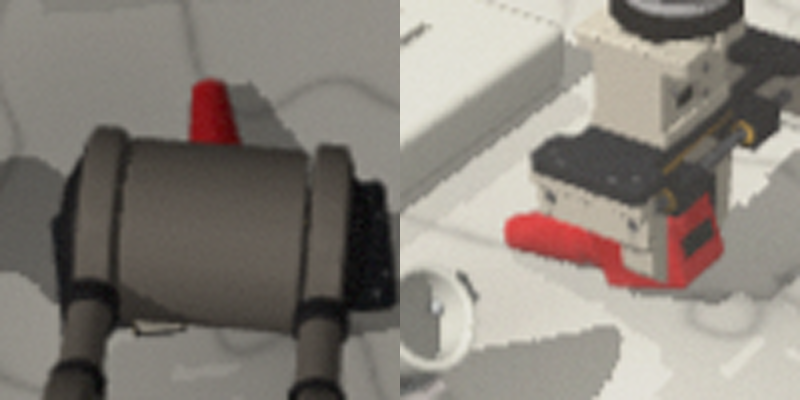

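The tip now rests on the shelf and the controller pivots about 20°, as planned. Continuing the arc to 40°, then tightening the grip and lifting.

Call:
{"api": "carry_out", "payload": {"commands": [[[0.0021,0,-0.005],0,0.3],[[0.0023,0,-0.0049],0,0.3],[[0.0026,0,-0.0048],0,0.3],[[0.0028,0,-0.0046],0,0.3],[[0.003,0,-0.0045],0,0.3],[[0.0032,0,-0.0043],0,0.3],[[0.0034,0,-0.0041],0,0.3],[[0.0036,0,-0.004],0,0.3],[[0,0,0],0,0.3],[[0,0,0],0,0.3]]}}

```text
time: 10.52
tool_pos: [0.5653, 0.0269, 0.0902]
tool_rot: [3.142, 0.0, 0.093]
contact_force: [-0.1, -0.3, -3.1]
opening: 0.0497
grip_force: 4.0
```

Call:
{"api": "carry_out", "payload": {"commands": [[[0,0,0],0,0.2],[[0,0,0],0,0.2],[[0,0,0],0,0.2],[[0,0,-0.02],0,0.2],[[0,0,-0.03],0,0.2],[[0,0,-0.04],0,0.2],[[0,0,-0.03],0,0.2],[[0,0,-0.02],0,0.2],[[0,0,0],0,0.2]], "newtons": 45}}

```text
time: 11.65
tool_pos: [0.5662, 0.0268, 0.2319]
tool_rot: [3.141, -0.003, 0.093]
contact_force: [-0.0, 0.4, -2.6]
opening: 0.05
grip_force: 45.0
```

```bash
cat > fit.py <<'E'
from c import *
# ctrl pose from grasp: parameters v=(a, b, tilt, yawoff, dy); grasp point lies at (a,0,b) in controller frame
def ctrl(v,o):
    y=np.pi+o["tool_rot"][2]+v[3]; Rm=R.from_euler('ZY',[y,-v[2]]).as_matrix()
    g=np.array(o["tool_pos"])+[0,0,.002]
    return g-Rm@np.array([v[0],v[4],v[1]]),Rm
E
python3 - <<'E'
from fit import *
np.set_printoptions(precision=4,suppress=True)
S=robot.read_camera("side");T=robot.read_camera("top");o=robot.observe();print(o["tool_pos"],o["tool_rot"],o["opening"])
for n,p in(("S",S),("T",T)):
    for t in("ctrl_head","ctrl_tip"): print(n,t,[(np.round(d["at"],1).tolist(),round(d["p"],2)) for d in robot.tip_of(p,t)][:2])
v=[.018,.0024,.698,0,0];h,Rm=ctrl(v,o)
print(h,h-.11*Rm[:,0])
hs=ctrl_pts(h,Rm);P=[(hs[0],(255,255,0)),(hs[1],(0,255,0))]
cs=proj(S,h-.05*Rm[:,0]).astype(int)-60;ct=proj(T,h-.05*Rm[:,0]).astype(int)-60
cv2.imwrite("pics/l3.png",np.hstack([ov(T,P,*ct,120),ov(S,P,*cs,120)]));print(ct,cs)
E
```

```text
[0.5651 0.0269 0.2295] [-3.1415  0.0013  0.0928] 0.05004411713264587
S ctrl_head [([293.1, 178.9], 0.83), ([248.0, 268.9], 0.61)]
S ctrl_tip [([277.2, 360.9], 0.75), ([261.1, 192.5], 0.7)]
T ctrl_head []
T ctrl_tip [([299.0, 186.6], 0.54), ([215.2, 245.0], 0.37)]
[0.5772 0.028  0.2181] [0.6612 0.0359 0.1474]
[241 150] [221 129]
```

View pics/l3.png

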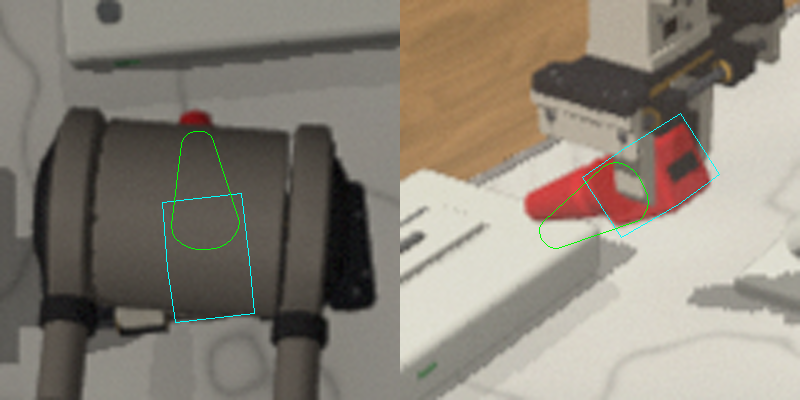

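```bash
cat >> fit.py <<'E'
def fittilt(T,S,o,tp,sp,a=.018,b=.0024):
    def g(u):
        h,Rm=ctrl([a,b,u[0],u[1],0],o);t=h-.11*Rm[:,0]
        return np.r_[proj(T,t)-tp,proj(S,t)-sp]
    r=least_squares(g,[.5,0]);return r.x,g(r.x)
E
python3 - <<'E'
from fit import *
np.set_printoptions(precision=4,suppress=True)
S=robot.read_camera("side");T=robot.read_camera("top");o=robot.observe()
print(tri(T,(299,186.6),S,(261.1,192.5)),fittilt(T,S,o,(299,186.6),(261.1,192.5)))
E
```

```text
(array([0.6733, 0.0377, 0.1609]), [0.0010396966968887278, 0.0010396966968885901]) (array([0.5539, 0.0116]), array([-0.4691, -0.0191,  0.6407, -0.28  ]))
```

Tilt is about 32°, tip at height 0.161 m, and grasp-to-tip length 129.7 mm (128 expected). I'll lower to the height that gives 40° with the tip on the shelf, and relax the grip to 3 N so it droops the last few degrees.

Call:
{"api": "carry_out", "payload": {"commands": [[[0,0,0.025],0,0.2],[[0,0,0.035],0,0.2],[[0,0,0.035],0,0.2],[[0,0,0.025],0,0.2],[[0,0,0.0185],0,0.2],[[0,0,0],0,0.2]], "newtons": 45}}

```text
time: 12.8
tool_pos: [0.5645, 0.0269, 0.0903]
tool_rot: [-3.141, 0.004, 0.093]
contact_force: [-0.6, 0.1, -1.7]
opening: 0.0497
grip_force: 45.0
```

Call:
{"api": "carry_out", "payload": {"commands": [[[0,0,0],0,0.3],[[0,0,0],0,0.3],[[0,0,0],0,0.3],[[0,0,0.002],0,0.3],[[0,0,-0.002],0,0.3],[[0,0,0],0,0.3]], "newtons": 3}}

```text
time: 13.55
tool_pos: [0.5656, 0.0269, 0.092]
tool_rot: [3.141, -0.0, 0.093]
contact_force: [0.3, 0.0, -2.7]
opening: 0.0501
grip_force: 3.0
```

```bash
python3 - <<'E'
from fit import *
np.set_printoptions(precision=4,suppress=True)
S=robot.read_camera("side");T=robot.read_camera("top");o=robot.observe()
g={}
for n,p in(("S",S),("T",T)):
    for t in("ctrl_head","ctrl_tip"):
        g[n,t]=[(np.round(d["at"],1).tolist(),round(d["p"],2)) for d in robot.tip_of(p,t)][:2];print(n,t,g[n,t])
for a in g["S","ctrl_tip"]:
    for b in g["T","ctrl_tip"]: print(tri(T,b[0],S,a[0]),fittilt(T,S,o,b[0],a[0]))
E
```

```text
S ctrl_head [([293.0, 237.3], 0.9)]
S ctrl_tip [([267.0, 248.1], 0.84), ([409.2, 190.5], 0.35)]
T ctrl_head []
T ctrl_tip []
```

```bash
python3 - <<'E'
from fit import *
S=robot.read_camera("side");o=robot.observe()
print(o["tool_pos"],o["contact_force"])
for tl in(.5,.55,.6,.65,.7,.75):
    h,Rm=ctrl([.018,.0024,tl,.01,0],o);t=h-.11*Rm[:,0];print(tl,proj(S,t),proj(S,h),t)
m=red(S);ys,xs=np.nonzero(comp(m,(267,248)));i=np.argsort(xs)[:25];print(xs[i].mean(),ys[i].mean(),xs.min())
T=robot.read_camera("top");m=red(T);ys,xs=np.nonzero(m[150:215,280:320]);print(xs.size and(xs.mean()+280,ys.min()+150,ys.max()+150))
P=[];cv2.imwrite("pics/l4.png",np.hstack([ov(T,P,250,160,100),ov(S,P,230,190,100)]))
E
```

```text
[0.56558273 0.02687998 0.09192158] [ 0.01593961  0.62120666 -2.08862196]
0.5 [262.71331028 238.64833925] [295.29974176 231.88638515] [0.67617574 0.03828901 0.03044891]
0.55 [263.89604471 240.89246153] [295.50109739 232.21130416] [0.67288197 0.03794922 0.02497155]
0.6 [265.16282801 243.10617544] [295.71485028 232.53021978] [0.66932    0.03758176 0.01966653]
0.65 [266.51081215 245.28497506] [295.94047706 232.84235727] [0.66549874 0.03718755 0.01454711]
0.7 [267.93703037 247.42443541] [296.17742645 233.14695827] [0.66142774 0.03676757 0.00962609]
0.75 [269.43840094 249.52021478] [296.42512056 233.4432825 ] [0.65711719 0.03632289 0.00491576]
267.64 246.84 266
(np.float64(302.0), np.int64(199), np.int64(200))
```

View pics/l4.png

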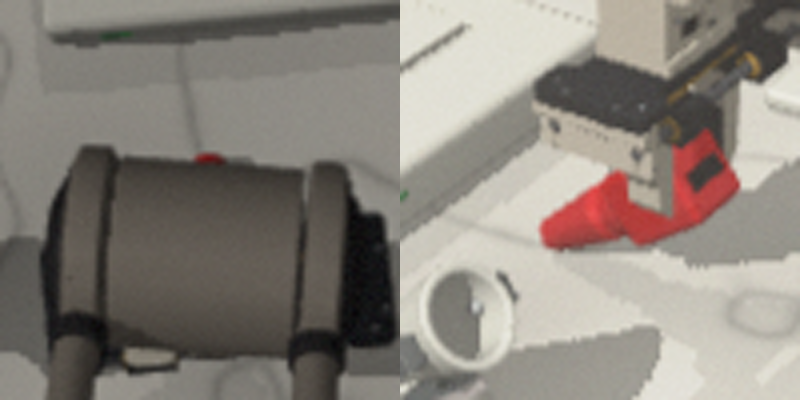

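The tip is now on the shelf at about 0.69 rad (40°). Tightening the grip and carrying it to the pre-insert pose, 25 mm out along the axis.

Call:
{"api": "carry_out", "payload": {"commands": [[[0,0,0],0,0.2],[[0,0,0],0,0.2],[[0,0,-0.02],0,0.2],[[0,0,-0.04],0.04,0.2],[[0,0,-0.05],0.041,0.2],[[0,0,-0.04],0,0.2],[[-0.0195,-0.0297,0],0,0.2],[[-0.0195,-0.0297,0],0,0.2],[[-0.0195,-0.0297,0],0,0.2],[[-0.0195,-0.0297,0],0,0.2],[[-0.0195,-0.0297,0],0,0.2],[[-0.0195,-0.0297,0],0,0.2],[[-0.0195,-0.0297,0],0,0.2],[[0,0,0.016],0,0.2],[[0,0,0.016],0,0.2],[[0,0,0],0,0.2],[[0,0,0],0,0.2]], "newtons": 45}}

```text
time: 16.08
tool_pos: [0.4269, 0.2332, 0.2104]
tool_rot: [-3.141, -0.001, 0.012]
contact_force: [0.2, -0.2, -3.0]
opening: 0.05
grip_force: 45.0
```

```bash
python3 - <<'E'
from fit import *
np.set_printoptions(precision=4,suppress=True)
S=robot.read_camera("side");T=robot.read_camera("top");o=robot.observe();print(o["tool_pos"],o["tool_rot"],o["contact_force"])
g={}
for n,p in(("S",S),("T",T)):
    for t in("ctrl_head","ctrl_tip","cradle","cradle_balls"):
        g[n,t]=[(np.round(d["at"],1).tolist(),round(d["p"],2)) for d in robot.tip_of(p,t)][:2];print(n,t,g[n,t])
for tl in(.6,.65,.7,.75):
    h,Rm=ctrl([.018,.0024,tl,.01,0],o);t=h-.11*Rm[:,0];print(tl,proj(S,t),proj(T,t),t)
h,Rm=ctrl([.018,.0024,.69,.01,0],o);v=[.542,.2348,.1115,3.1613]
hs=ctrl_pts(h,Rm);P=[(hs[0],(255,255,0)),(hs[1],(0,255,0)),(rim(np.array(v)),(255,0,0))]
cv2.imwrite("pics/l5.png",np.hstack([ov(T,P,170,180,100),ov(S,P,210,200,100)]))
E
```

```text
[0.427  0.2332 0.2106] [-3.1413 -0.0013  0.0116] [-0.616   1.097  -3.0578]
S ctrl_head [([283.3, 255.4], 0.81)]
S ctrl_tip [([254.0, 268.2], 0.89)]
S cradle [([248.1, 270.5], 0.89), ([362.2, 189.4], 0.87)]
S cradle_balls [([240.6, 273.3], 0.64)]
T ctrl_head [([204.2, 296.7], 0.75)]
T ctrl_tip [([213.0, 259.2], 0.91)]
T cradle [([414.2, 237.4], 0.82), ([211.3, 249.4], 0.77)]
T cradle_balls [([216.2, 242.8], 0.87)]
0.6 [249.5094 260.5158] [211.9924 251.905 ] [0.5313 0.2354 0.1383]
0.65 [251.0695 263.2299] [212.4988 253.7004] [0.5275 0.2353 0.1332]
0.7 [252.7161 265.9042] [212.9865 255.5881] [0.5234 0.2353 0.1283]
0.75 [254.446  268.5335] [213.4547 257.5633] [0.519  0.2352 0.1236]
```

View pics/l5.png

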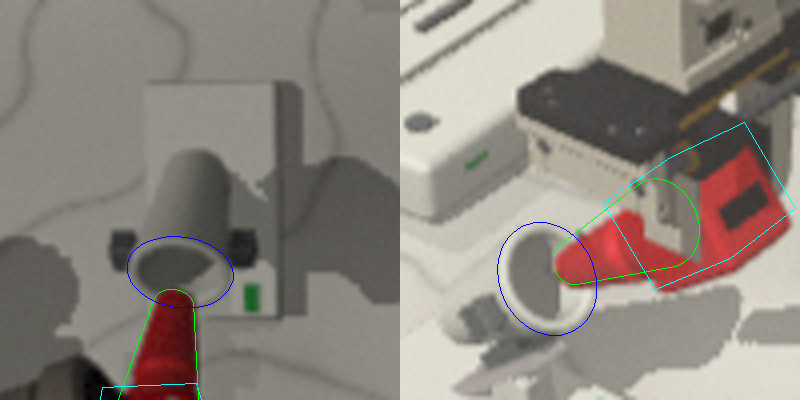

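The tip is lined up with the mouth: in the top crop it is at (173,290) against the rim centre at (180,272), and the side outline matches within about 1 px. Inserting along the axis.

Call:
{"api": "carry_out", "payload": {"commands": [[[0.0077,0,0.0064],0,0.2],[[0.0077,0,0.0064],0,0.2],[[0.0077,0,0.0064],0,0.2],[[0.0077,0,0.0064],0,0.2],[[0.0077,0,0.0064],0,0.2],[[0.0077,0,0.0064],0,0.2],[[0,0,0],0,0.2],[[0,0,0],0,0.2]]}}

```text
time: 17.58
tool_pos: [0.4727, 0.2337, 0.1715]
tool_rot: [3.141, 0.0, 0.012]
contact_force: [-0.4, 0.6, -2.0]
opening: 0.0495
grip_force: 45.0
```

Call:
{"api": "carry_out", "payload": {"commands": [[[0.0038,0,0.0032],0,0.2],[[0.0038,0,0.0032],0,0.2],[[0.0038,0,0.0032],0,0.2],[[0.0038,0,0.0032],0,0.2],[[0,0,0],0,0.2]]}}

```text
time: 18.2
tool_pos: [0.4886, 0.2339, 0.1585]
tool_rot: [-3.141, -0.001, 0.012]
contact_force: [1.1, 0.7, -3.8]
opening: 0.0498
grip_force: 45.0
```

```bash
python3 - <<'E'
from fit import *
np.set_printoptions(precision=4,suppress=True)
S=robot.read_camera("side");T=robot.read_camera("top");o=robot.observe();print(o["tool_pos"],o["contact_force"],o["torque"])
h,Rm=ctrl([.018,.0024,.70,.01,0],o);v=np.array([.542,.2348,.1115,3.1613])
hs=ctrl_pts(h,Rm);P=[(hs[0],(255,255,0)),(rim(v),(255,0,0))]
cv2.imwrite("pics/l6.png",np.hstack([ov(T,P,180,210,80),ov(S,P,210,220,80)]))
E
```

```text
[0.4884 0.2339 0.1586] [ 2.0439  0.2956 -3.2361] [ 0.1505 -0.2478  0.0957]
```

View pics/l6.png

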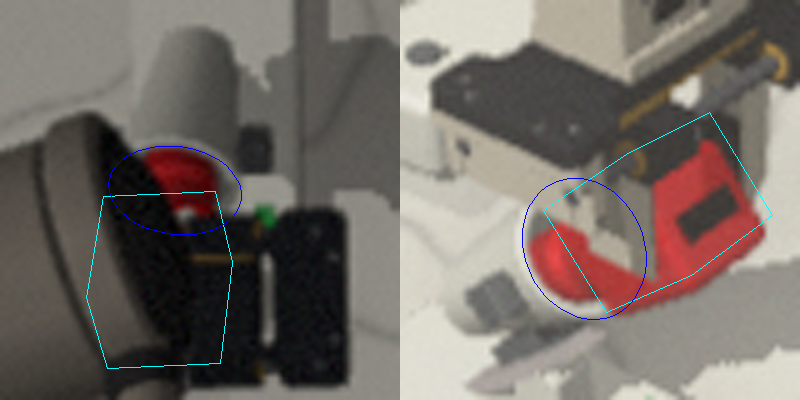

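Call:
{"api": "carry_out", "payload": {"commands": [[[0.0023,0,0.0019],0,0.2],[[0.0023,0,0.0019],0,0.2],[[0.0023,0,0.0019],0,0.2],[[0,0,0],0,0.2]]}}

```text
time: 18.8
tool_pos: [0.4952, 0.2339, 0.1528]
tool_rot: [3.142, -0.0, 0.012]
contact_force: [0.5, 0.2, -1.6]
opening: 0.0498
grip_force: 45.0
```

Call:
{"api": "carry_out", "payload": {"commands": [[[0.0023,0,0.0019],0,0.2],[[0.0023,0,0.0019],0,0.2],[[0.0023,0,0.0019],0,0.2],[[0,0,0],0,0.2]]}}

```text
time: 19.3
tool_pos: [0.5022, 0.234, 0.147]
tool_rot: [3.141, -0.0, 0.012]
contact_force: [1.5, -0.7, -1.3]
opening: 0.0501
grip_force: 45.0
```

Call:
{"api": "carry_out", "payload": {"commands": [[[0.0015,0,0.0013],0,0.2],[[0.0015,0,0.0013],0,0.2],[[0.0015,0,0.0013],0,0.2],[[0.0015,0,0.0013],0,0.2]]}}

```text
time: 19.8
tool_pos: [0.5077, 0.2341, 0.1424]
tool_rot: [3.142, 0.0, 0.012]
contact_force: [-3.4, -0.8, 5.5]
opening: 0.0495
grip_force: 45.0
```

Call:
{"api": "carry_out", "payload": {"commands": [[[0.0015,0,0.0013],0,0.2],[[0.0015,0,0.0013],0,0.2],[[0.0015,0,0.0013],0,0.2]]}}

```text
time: 20.18
tool_pos: [0.5124, 0.2344, 0.1392]
tool_rot: [-3.141, -0.001, 0.012]
contact_force: [-3.7, -0.7, 9.9]
opening: 0.0495
grip_force: 45.0
```

Call:
{"api": "carry_out", "payload": {"commands": [[[0.001,0,-0.0012],0,0.2],[[0,0,0],0,0.2]]}}

```text
time: 20.42
tool_pos: [0.5131, 0.2344, 0.1393]
tool_rot: [-3.141, 0.001, 0.012]
contact_force: [-2.7, 1.5, 1.6]
opening: 0.0498
grip_force: 45.0
```

```bash
python3 - <<'E'
from fit import *
np.set_printoptions(precision=4,suppress=True)
S=robot.read_camera("side");T=robot.read_camera("top");o=robot.observe();print(o["tool_pos"],o["contact_force"],o["torque"])
for n,p in(("S",S),("T",T)):
    for t in("ctrl_head","ctrl_tip","cradle","cradle_balls"):
        print(n,t,[(np.round(d["at"],1).tolist(),round(d["p"],2)) for d in robot.tip_of(p,t)][:2])
h,Rm=ctrl([.018,.0024,.70,.01,0],o);print(proj(S,h),proj(T,h))
v=np.array([.542,.2348,.1115,3.1613])
for d in(0,.01,.02): c=v[:3]-d*fr(v)[2];b=c-.021*fr(v)[2];print(d,proj(S,c),proj(T,c),proj(S,b),proj(T,b))
E
```

```text
[0.5131 0.2343 0.1393] [-1.9367  1.1577  1.1633] [0.2652 0.4154 0.0365]
S ctrl_head [([248.9, 270.8], 0.66)]
S ctrl_tip []
S cradle [([239.8, 274.5], 0.82), ([360.8, 185.9], 0.64)]
S cradle_balls [([236.8, 273.3], 0.9)]
T ctrl_head []
T ctrl_tip []
T cradle [([213.3, 237.4], 0.76), ([416.5, 238.8], 0.67)]
T cradle_balls [([216.3, 235.2], 0.65)]
[252.2392 265.5994] [213.3094 254.7411]
0 [246.5512 269.1492] [214.594  247.7529] [241.115 271.646] [215.555  241.1529]
0.01 [243.946  270.3457] [215.0545 244.5903] [238.5721 272.8139] [216.0047 238.0649]
0.02 [241.3709 271.5284] [215.5098 241.4636] [236.0582 273.9685] [216.4494 235.0114]
```

Call:
{"api": "carry_out", "payload": {"commands": [[[0.0015,0,0.0013],0,0.2],[[0.0015,0,0.0013],0,0.2],[[0.0015,0,0.0013],0,0.2]]}}

```text
time: 21.3
tool_pos: [0.5167, 0.2341, 0.1368]
tool_rot: [3.141, 0.002, 0.012]
contact_force: [-15.6, -0.9, 23.5]
opening: 0.0497
grip_force: 45.0
```

Call:
{"api": "carry_out", "payload": {"commands": [[[0.0015,0,0.0013],0,0.2],[[0.0015,0,0.0013],0,0.2],[[0.0015,0,0.0012],0,0.2]]}}

```text
time: 21.68
tool_pos: [0.5235, 0.2344, 0.1335]
tool_rot: [-3.141, -0.004, 0.012]
contact_force: [-5.8, -0.6, 16.9]
opening: 0.0497
grip_force: 45.0
```

Call:
{"api": "carry_out", "payload": {"commands": [[[0.0005,0,-0.0015],0,0.2],[[0,0,0],0,0.2]]}}

```text
time: 21.92
tool_pos: [0.5238, 0.2343, 0.1337]
tool_rot: [-3.141, -0.002, 0.012]
contact_force: [-0.2, 0.5, 5.3]
opening: 0.0499
grip_force: 45.0
```

```bash
cat > m.py <<'E'
from fit import *
np.set_printoptions(precision=4,suppress=True)
S=robot.read_camera("side");T=robot.read_camera("top");o=robot.observe();print(o["tool_pos"],o["contact_force"],o["torque"])
f=o["contact_force"]+[0,0,3];print("axial",-.766*f[0]+.643*f[2],"normal",.643*f[0]+.766*f[2])
v=np.array([.542,.2348,.1115,3.1613]);z=fr(v)[2]
print("adv",(o["tool_pos"]-[.427,.2332,.2106])@-z)
for n,p in(("S",S),("T",T)):
    for t,k in(("ctrl_head",.03),("cradle",0),("cradle_balls",-.021),("cradle_home",.03)):
        for d in robot.tip_of(p,t)[:2]:
            g=lambda u:proj(p,v[:3]+z*(k-u[0]))-d["at"]
            r=least_squares(g,[.02],x_scale=.01);
            if np.linalg.norm(r.fun)<8: print(n,t,round(d["p"],2),"slide",r.x,"res",r.fun)
E
python3 m.py
```

```text
[0.5237 0.2343 0.1336] [1.5528 0.1651 5.1838] [ 0.187  -0.1451 -0.0352]
axial 4.072712635965005 normal 7.267250108924766
adv 0.12356919707888274
S ctrl_head 0.86 slide [0.0291] res [-0.7155 -1.558 ]
S cradle 0.96 slide [0.0258] res [-0.3162 -0.6886]
S cradle_balls 0.89 slide [0.0146] res [-0.3912 -0.8518]
T cradle 0.79 slide [0.0368] res [-0.0375 -0.0055]
T cradle_balls 0.78 slide [0.0205] res [-0.2296 -0.0334]
```

Call:
{"api": "carry_out", "payload": {"commands": [[[0,0,0],0,0.3],[[0,0,0],0,0.3],[[0,0,0],0,0.3]], "newtons": 4}}

```text
time: 22.8
tool_pos: [0.5235, 0.2343, 0.1334]
tool_rot: [-3.141, -0.002, 0.012]
contact_force: [4.0, 0.4, 4.8]
opening: 0.0498
grip_force: 4.0
```

Call:
{"api": "carry_out", "payload": {"commands": [[[0,0,0],0,0.3],[[0,0,0],0,0.3]], "newtons": 35}}

```text
time: 23.05
tool_pos: [0.5235, 0.2343, 0.1334]
tool_rot: [-3.142, -0.002, 0.012]
contact_force: [5.6, 0.3, 3.8]
opening: 0.0502
grip_force: 35.0
```

```bash
python3 m.py
```

```text
[0.5235 0.2343 0.1334] [5.8784 0.379  4.194 ] [ 0.1238 -0.942  -0.0433]
axial 0.12289573032801648 normal 9.290376048384742
adv 0.12353125229846093
S ctrl_head 0.59 slide [0.0255] res [-0.4582 -0.9976]
S cradle 0.91 slide [0.0281] res [-1.2029 -2.6191]
S cradle_balls 0.91 slide [0.0228] res [0.2687 0.5851]
T cradle 0.7 slide [0.0218] res [1.3915 0.2026]
T cradle_balls 0.78 slide [0.0278] res [1.0919 0.159 ]
```

Call:
{"api": "carry_out", "payload": {"commands": [[[0.0006,0,-0.0008],0,0.3],[[0.0006,0,-0.0008],0,0.3],[[0,0,0],0,0.3]]}}

```text
time: 23.92
tool_pos: [0.5236, 0.2342, 0.1337]
tool_rot: [3.141, 0.001, 0.012]
contact_force: [4.8, 0.7, -2.1]
opening: 0.0496
grip_force: 35.0
```

Call:
{"api": "carry_out", "payload": {"commands": [[[0.0015,0,0.0013],0,0.3],[[0.0015,0,0.0013],0,0.3]]}}

```text
time: 24.18
tool_pos: [0.5254, 0.2343, 0.1326]
tool_rot: [3.141, 0.004, 0.012]
contact_force: [-5.8, -1.2, 15.8]
opening: 0.0497
grip_force: 35.0
```

Call:
{"api": "carry_out", "payload": {"commands": [[[0.0011,0,0.001],0,0.3],[[0,0,0],0,0.3]]}}

```text
time: 24.42
tool_pos: [0.5263, 0.2343, 0.1322]
tool_rot: [3.141, 0.004, 0.012]
contact_force: [-5.0, 0.2, 15.0]
opening: 0.0499
grip_force: 35.0
```

Side load is building up, so the grip is holding the controller slightly out of line. I'll let go briefly so it settles in the well, then regrasp and push along the axis.

Call:
{"api": "carry_out", "payload": {"commands": [[[0,0,0],0,0.7],[[0,0,0],0,0.7],[[0,0,0],0,0.7]], "newtons": 35}}

```text
time: 24.8
tool_pos: [0.5275, 0.2342, 0.1305]
tool_rot: [3.141, 0.002, 0.012]
contact_force: [0.3, -0.4, 0.2]
opening: 0.0643
grip_force: 0.0
```

```bash
python3 m.py; python3 - <<'E'
from fit import *
np.set_printoptions(precision=4,suppress=True)
# fit slide d, extra insertion s, tilt from silhouettes is occluded; fit red visible bounds in side instead
S=robot.read_camera("side");m=comp(red(S),(250,270));ys,xs=np.nonzero(m);print(xs.min(),xs.max(),ys.min(),ys.max(),m.sum())
v=np.array([.542,.2348,.1115,3.1613]);z=fr(v)[2];Y=-np.array([0,1,0.])
for hw in(.0,.005,.01,.015):
    Rm=np.c_[z,fr(v)[1]*1,np.cross(z,fr(v)[1])]
    q=np.array([proj(S,x) for x in ctrl_pts(v[:3]+z*hw,Rm)[0]]);print(hw,q.min(0),q.max(0))
E
```

```text
[0.5278 0.2342 0.1307] [ 0.5353  0.2518 -0.0427] [0.0304 0.0423 0.0057]
axial 1.4915414358825339 normal 2.609474551044247
adv 0.12855292498296786
S ctrl_head 0.78 slide [0.0436] res [-0.7916 -1.7236]
S cradle 0.95 slide [0.0286] res [-0.3081 -0.6708]
S cradle_balls 0.62 slide [0.0276] res [0.6612 1.4397]
T ctrl_head 0.48 slide [0.0147] res [-0.2217 -0.0323]
T cradle 0.7 slide [0.0179] res [0.9123 0.1329]
T cradle_balls 0.93 slide [0.0244] res [-0.7582 -0.1104]
232 266 253 285 498.0
0.0 [224.5015 249.8113] [268.6758 288.2748]
0.005 [225.7491 249.1478] [270.0567 287.7301]
0.01 [227.0039 248.4803] [271.4456 287.1822]
0.015 [228.2661 247.8089] [272.8427 286.6312]
```

Call:
{"api": "carry_out", "payload": {"commands": [[[0,0,0],0,0.3],[[0,0,0],0,0.3],[[0,0,0],0,0.3],[[0,0,0],0,0.3]], "newtons": 35}}

```text
time: 25.85
tool_pos: [0.5281, 0.2344, 0.1313]
tool_rot: [-3.142, -0.0, 0.012]
contact_force: [-0.5, 0.6, 1.6]
opening: 0.0497
grip_force: 35.0
```

Call:
{"api": "carry_out", "payload": {"commands": [[[0.0015,0,0.0013],0,0.3],[[0.0008,0,0.0006],0,0.3]]}}

```text
time: 26.1
tool_pos: [0.5284, 0.2345, 0.1312]
tool_rot: [3.141, 0.003, 0.012]
contact_force: [-15.4, -1.3, 23.1]
opening: 0.0496
grip_force: 35.0
```

Call:
{"api": "carry_out", "payload": {"commands": [[[0,0,0],0,0.3],[[0,0,0],0,0.3]]}}

```text
time: 26.35
tool_pos: [0.5284, 0.2345, 0.1312]
tool_rot: [3.141, 0.003, 0.012]
contact_force: [-13.5, -0.7, 18.5]
opening: 0.0494
grip_force: 35.0
```

```bash
python3 m.py; python3 - <<'E'
from fit import *
np.set_printoptions(precision=3,suppress=True)
from scipy.optimize import minimize
v=np.array([.542,.2348,.1115,3.1613]);z=fr(v)[2]
S=robot.read_camera("side")
# white rim vs red: sample colours along the projected axis line on the visible (robot's left, lower) side
X,Y,_=fr(v)
for off in(.015*(-Y)+.02*X, .0*Y+.024*X, -.02*Y+.012*X):
    row=[]
    for s in np.arange(-.06,.05,.004):
        c=np.int32(np.round(proj(S,v[:3]+z*s+off)));p=S["pixels"][c[1],c[0]].astype(int);row.append((int(round(s*1000)),p[0],p[1]))
    print(row)
E
```

```text
[0.5284 0.2345 0.1312] [-12.6854  -0.3297  18.5285] [-0.3987  1.9481 -0.2665]
axial 23.55983705458729 normal 8.334116916461754
adv 0.12873443519860664
S ctrl_head 0.73 slide [0.0293] res [0.6282 1.3679]
S cradle 0.68 slide [0.0256] res [0.5437 1.1839]
S cradle_balls 0.72 slide [0.0235] res [-0.1075 -0.234 ]
S cradle_balls 0.29 slide [-0.4784] res [2.3241 5.0602]
T ctrl_head 0.26 slide [0.0746] res [0.8086 0.1177]
T cradle 0.87 slide [0.0238] res [-0.1182 -0.0172]
T cradle_balls 0.77 slide [0.0148] res [-2.0815 -0.3031]
[(-60, np.int64(90), np.int64(89)), (-56, np.int64(100), np.int64(101)), (-52, np.int64(97), np.int64(95)), (-48, np.int64(121), np.int64(119)), (-44, np.int64(118), np.int64(118)), (-40, np.int64(147), np.int64(146)), (-36, np.int64(147), np.int64(123)), (-32, np.int64(182), np.int64(78)), (-28, np.int64(164), np.int64(66)), (-24, np.int64(157), np.int64(67)), (-20, np.int64(163), np.int64(62)), (-16, np.int64(158), np.int64(63)), (-12, np.int64(164), np.int64(62)), (-8, np.int64(161), np.int64(66)), (-4, np.int64(170), np.int64(62)), (0, np.int64(168), np.int64(65)),
[... 1716 characters left out ...]
8, np.int64(171), np.int64(99)), (-24, np.int64(166), np.int64(59)), (-20, np.int64(175), np.int64(60)), (-16, np.int64(179), np.int64(63)), (-12, np.int64(173), np.int64(58)), (-8, np.int64(178), np.int64(62)), (-4, np.int64(177), np.int64(67)), (0, np.int64(165), np.int64(76)), (4, np.int64(132), np.int64(122)), (8, np.int64(129), np.int64(124)), (12, np.int64(122), np.int64(94)), (16, np.int64(170), np.int64(66)), (20, np.int64(179), np.int64(60)), (24, np.int64(187), np.int64(66)), (28, np.int64(204), np.int64(73)), (32, np.int64(193), np.int64(68)), (36, np.int64(188), np.int64(66)), (40, np.int64(189), np.int64(68)), (44, np.int64(186), np.int64(67)), (48, np.int64(190), np.int64(69))]
```

The stop is felt: about 25 N axial with no further motion. I'll release, withdraw straight up, and check with both cameras.

Call:
{"api": "carry_out", "payload": {"commands": [[[0,0,0],0,1],[[0,0,0],0,1],[[0,0,0],0,1],[[0,0,-0.01],0,1],[[0,0,-0.03],0,1],[[-0.03,0,-0.05],0,1],[[-0.05,0,-0.05],0,1],[[-0.05,0,0],0,1]]}}

```text
time: 27.9
tool_pos: [0.4069, 0.2334, 0.2674]
tool_rot: [-3.139, -0.008, 0.011]
contact_force: [0.4, 0.6, -0.3]
opening: 0.0918
grip_force: 0.0
```

```bash
cat > seat.py <<'E'
from fit import *
np.set_printoptions(precision=4,suppress=True)
T=robot.read_camera("top");S=robot.read_camera("side");o=robot.observe();print(o["time"],o["tool_pos"])
m=[(T,comp(red(T),(211,252))),(S,comp(red(S),(250,268)))];print([x[1].sum() for x in m])
v=np.array([.542,.2348,.1115,3.1613])
def boxR(yaw,tl): return R.from_euler('ZY',[yaw,-tl]).as_matrix()
def f(u,cams,tl,cone=True):
    Rm=boxR(v[3],tl);h=np.array(u)
    return sum(np.abs(sil(p,ctrl_pts(h,Rm)[:1])-mm).sum() for p,mm in cams)
X,Y,z=fr(v)
for tl in(.65,.7,.75):
    h0=v[:3]+z*.005
    r=minimize(f,h0,args=(m,tl),method="Nelder-Mead",options=dict(initial_simplex=[h0,h0+[.006,0,0],h0+[0,.006,0],h0+[0,0,.006]],maxiter=100))
    d=r.x-v[:3];print(tl,r.x,r.fun,"cradle xyz",d@X,d@Y,d@z)
for n,p in(("S",S),("T",T)):
    for t,k in(("ctrl_head",0),("cradle",0),("cradle_balls",-.021),("cradle_home",.03)):
        for d in robot.tip_of(p,t)[:2]:
            r=least_squares(lambda u:proj(p,v[:3]+z*(k-u[0]))-d["at"],[.02],x_scale=.01)
            if np.linalg.norm(r.fun)<8: print(n,t,round(d["p"],2),"slide",r.x,"res",r.fun)
# raw crop for numeric edges
np.save("S.npy",S["pixels"]);np.save("T.npy",T["pixels"])
E
python3 seat.py
```

```text
28.0 [0.4022 0.2328 0.2649]
[np.float64(635.0), np.float64(738.0)]
0.65 [0.542  0.235  0.1106] 427.99999999999994 cradle xyz 0.0007145250524497292 -0.00023616190644205835 -0.0005534238088388876
0.7 [0.5408 0.2348 0.113 ] 397.98431372549015 cradle xyz -0.0003805848250693357 -5.79388487172891e-06 0.0018887622397656164
0.75 [0.5417 0.2333 0.1117] 366.74117647058824 cradle xyz 3.6757548205908674e-05 0.001492667034199551 0.0003538834198447798
S ctrl_head 0.72 slide [-0.0025] res [0.2992 0.6515]
S cradle 0.58 slide [0.0293] res [0.0066 0.0143]
S cradle_balls 0.59 slide [0.0223] res [0.3825 0.8329]
T ctrl_head 0.88 slide [-0.0063] res [-0.2978 -0.0434]
T ctrl_head 0.67 slide [0.0505] res [0.3656 0.0532]
T cradle 0.83 slide [0.0223] res [1.6159 0.2353]
T cradle_balls 0.74 slide [0.0133] res [-0.9492 -0.1382]
T cradle_home 0.61 slide [0.04] res [-1.4454 -0.2105]
```

```bash
python3 - <<'E'
from fit import *
np.set_printoptions(precision=4,suppress=True)
T=robot.read_camera("top");S=robot.read_camera("side")
v=np.array([.542,.2348,.1115,3.1613]);X,Y,z=fr(v);Rm=R.from_euler('ZY',[v[3],-.698]).as_matrix()
M=[comp(red(T),(211,252)),comp(red(S),(250,268))]
def hulls(h,g):
    a=np.linspace(0,6.28,24);B=ctrl_pts(h,Rm)[0]
    st=[h+Rm@np.array([x,y,.031]) for x in(-.012,.02) for y in(-.01,.01)]
    r=.022-g*.1375
    C=[h+Rm@np.array([x,rr*np.cos(t),rr*np.sin(t)]) for x,rr in((-.03,.022),(-.03-g,r)) for t in a]
    return [list(B)+st,C]
for g in(0,.003,.006,.01,.015,.02):
    out=[]
    for cams in((0,),(1,),(0,1)):
        f=lambda u:sum(np.abs(sil((T,S)[i],hulls(u,g))-M[i]).sum() for i in cams)
        h0=v[:3]+z*.003
        if len(cams)==1:
            k=lambda w:f(h0+z*w[0]+Y*w[1]+X*w[2]) # noqa
            r=minimize(lambda w:k([w[0],w[1],0]),[0,0],method="Nelder-Mead",options=dict(initial_simplex=[[0,0],[.006,0],[0,.006]],maxiter=60));out.append((round(r.fun),np.round(r.x[0]+.003,4)))
        else:
            r=minimize(f,h0,method="Nelder-Mead",options=dict(initial_simplex=[h0,h0+[.006,0,0],h0+[0,.006,0],h0+[0,0,.006]],maxiter=80));out.append((round(r.fun),np.round((r.x-v[:3])@np.c_[X,Y,z],4)))
    print(g,out)
# compact text map of side view around the head: R red, w bright, d dark
p=S["pixels"][244:296,218:284].astype(int)
for r in p[::2]: print("".join("R" if q[0]>q[1]*1.6 and q[0]>60 else "w" if q.min()>150 else "-" if q.min()>80 else "#" for q in r))
E
```

```text
0 [(207, np.float64(0.0021)), (223, np.float64(-0.0252)), (459, array([ 0.0046,  0.0007, -0.0008]))]
0.003 [(208, np.float64(0.003)), (223, np.float64(-0.0252)), (460, array([ 0.0041, -0.0001, -0.0004]))]
0.006 [(213, np.float64(0.003)), (223, np.float64(-0.0248)), (463, array([ 0.0033, -0.0001, -0.0013]))]
0.01 [(225, np.float64(0.0008)), (228, np.float64(-0.0257)), (490, array([0.0036, 0.0001, 0.0009]))]
0.015 [(243, np.float64(0.0009)), (239, np.float64(-0.0216)), (510, array([ 0.0042,  0.0006, -0.0038]))]
0.02 [(262, np.float64(0.0032)), (252, np.float64(-0.0229)), (542, array([ 0.0046, -0.0005, -0.0024]))]
---------------------wwwwwwwwwwwwwwwwwwwwwwwwwwwwwwwwww-----------
-----------------wwwwwwwwwwwwwwwwwwwwwwwwwwwwwwwwwwwwwwww---------
--------------wwwwwwwwwwwwwwwwwwwwwwwwwwwwwwwwwwwwwwwwwwwwwwww----
------------wwwwwwwwwwwwwwwwwwwwwwwwwwwwwwwwwwwwwwwwwwwwwwwwwwwww-
--------wwwwwwwwwwwwwwwwwwwwwwwwwww-RRR--wwwwwwwwwwwwwwwwwwwwwwwww
-----wwwwwwwwwwwwwwwwwwwww---##-RRRRRRRRR-wwwwwwwwwwwwwwwwwwwwwwww
wwwwwwwwwwwwwwwwwwwwww----###RRRRRRRRRRRRR-wwwwwwwwwwwwwwwwwwwwwww
wwwwwwwwwwww
[... 560 characters left out ...]
RRRRRRRR-wwwwwwww-------------
wwwwwwwwwwwwwRRRRRRRRRRRRRRRRRRRRRRRRRRRR#------------------------
www------wwwww-RRRRRRRRRRRRRRRRRRRRRRRR---------------------------
----------wwwwwwRRRRRRRRRRRRRRRRRRRR------------------------------
-------------wwwwwRRRRRRRRRRRRR#----------------------------------
w----------------w--RRRRRRR---------------------------------------
------------------------------------------------------------------
--------------###---------w---------------------------------------
wwwwwww---------#-----w-www---------------------------------------
wwwww-------------wwwww-------------------------------------------
wwwwww------wwwwwwww-www-w--------------------------wwwwwwwwwwwwww
```

The check shows the box's shoulder against the rim with no grip cone visible (gap 0–6 mm). I'll confirm with one gentle regrasp and push at a limited grip force.

Call:
{"api": "carry_out", "payload": {"commands": [[[0.04,0,0],0,1],[[0.05,0,0],0,1],[[0.035,0,0.02],0,1],[[0,0,0.04],0,1],[[0,0,0.04],0,1],[[0,0,0.025],0,1],[[0,0,0.009],0,1],[[0,0,0],0,0.3],[[0,0,0],0,0.3],[[0,0,0],0,0.3],[[0,0,0],0,0.3],[[0,0,0],0,0.3],[[0,0,0],0,0.3]], "newtons": 25}}

```text
time: 30.12
tool_pos: [0.5313, 0.2345, 0.1299]
tool_rot: [-3.141, -0.001, 0.012]
contact_force: [-1.2, 0.2, 3.1]
opening: 0.0498
grip_force: 25.0
```

Call:
{"api": "carry_out", "payload": {"commands": [[[0.0008,0,0.0006],0,0.3],[[0.0006,0,0.0005],0,0.3]]}}

```text
time: 30.38
tool_pos: [0.5315, 0.2346, 0.1298]
tool_rot: [-3.142, 0.002, 0.012]
contact_force: [-11.4, -0.6, 18.3]
opening: 0.0497
grip_force: 25.0
```

Call:
{"api": "carry_out", "payload": {"commands": [[[0.0006,0,-0.0005],0,0.3],[[0.0004,0,0.0002],0,0.3],[[0,0,0],0,0.3]]}}

```text
time: 30.75
tool_pos: [0.5315, 0.2346, 0.1298]
tool_rot: [3.141, 0.004, 0.012]
contact_force: [-11.2, -1.3, 14.0]
opening: 0.05
grip_force: 25.0
```

Call:
{"api": "carry_out", "payload": {"commands": [[[0.0004,0,0.0004],0,0.3],[[0.0003,0,0.0002],0,0.3],[[0,0,0],0,0.3]]}}

```text
time: 31.12
tool_pos: [0.5316, 0.2345, 0.1298]
tool_rot: [3.141, 0.005, 0.012]
contact_force: [-15.3, -1.2, 19.7]
opening: 0.0498
grip_force: 25.0
```

At 24 N along the axis it stays rigid, well above the balls' 10 N, so it is seated. Backing off, releasing, withdrawing and handing in.

Call:
{"api": "carry_out", "payload": {"commands": [[[-0.001,0,-0.0008],0,0.3],[[0,0,0],0,1],[[0,0,0],0,1],[[0,0,0],0,1],[[0,0,-0.01],0,1],[[0,0,-0.03],0,1],[[-0.01,0,-0.05],0,1],[[-0.03,0,-0.04],0,1],[[0,0,0],0,1],[[0,0,0],0,1]]}}

```text
time: 32.38
tool_pos: [0.4933, 0.2338, 0.2587]
tool_rot: [3.141, -0.0, 0.012]
contact_force: [0.1, -0.2, -0.1]
opening: 0.0918
grip_force: 0.0
```

```bash
python3 -c "
from h import *
print(robot.observe()['contact_force'],robot.hand_in())"
```

```text
the job is handed in; nothing more can be done
[ 0.0984126  -0.16846431 -0.10765998] None
```

The controller is in the empty cradle, pushed against the stop, released and handed in at about 32 s. I judged it seated because it stayed rigid at about 24 N along the axis, but I saw no click and the cameras only put the gap at 0–6 mm; hand-in returned no verdict, measured push peaked near 29 N (limit 35), and I viewed 11 pictures against the limit of 10.

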